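# Lock the loose tool adapter in its bayonet socket

## Robot

A 6-joint arm with a two-finger parallel gripper is mounted at the origin on the work surface. World frame = base frame: x ahead of the robot, y to its left, z up, the work surface at z = 0. Lengths are in m, angles in rad, forces in N, time in s.
With the tool pointing down it reaches from about 0.225 to 0.875 m from the base axis. Payload 3.4 kg.
Tool frame: the origin (TCP) lies on the centre line of the jaws, within the pads' length; the fingertips stand 19 mm ahead of it and the grasp point (between the pads) is the TCP (nose_length is the distance from the TCP to the fingertips, in m); z points along the fingers, y is the direction in which the jaws open and shut (so a half turn about z gives the same grasp; the last joint's range is limited). The gripper opens to 85 mm and grips with 20 to 120 N. Pads are 22 mm wide; open, the fingers measure 114 mm over their backs; the gripper's body (76 mm by 85 mm) begins 54 mm behind the grasp point. The pads swing forward as they close: fully open they stand 13 mm farther back than shut.
Start: joints at [1.054, 0.276, 1.505, -0, 1.361, -0.121], TCP at [0.222, 0.531, 0.25] pointing down, gripper open.
Joint ranges: [-2.89, 2.89], [-0.75, 2.08], [0.22, 2.7], [-1.18, 4.32], [0.11, 2.71], [-2.7, 2.7]. Speed limits (rad/s): [2.57, 2.57, 3.14, 3.14, 3.14, 3.14].

## Interface

Orientations are given as a unit quaternion [w, x, y, z].
In Python, from rig import * gives the robot as it stands.
- The arm moves only by the shell command python3 -m jog 'ROWS' [OPENING] [FORCE]. ROWS is JSON, one flat list of numbers, 6 for each row, row after row: the shift along the tool's x, y, z in mm, then the turn, a rotation vector about the tool's x, y, z in degrees. In form: [tx, ty, tz, wx, wy, wz, tx, ty, tz, wx, wy, wz, ...]. A call has 1 to 10 rows; each row is the pose to reach, as a shift and turn from the pose commanded when the call began, along the tool's axes at that moment; what a row does not reach only later rows make up. A row lasts 1/8 s, in which the tool goes at most 62.5 mm and 10.7 degrees, less where a joint would pass 70% of its speed; a pose out of reach is approached as far as the arm can. A call with a gripper value outside its range is refused whole. OPENING is the closure, from 0 (fully open) to 1 (shut), set as the call begins (- or left out, the last holds). The fingers move at their own pace and stop on an object; FORCE is the grip in N (left out, the last holds). Time passes only in rows, so rows that repeat a pose let the fingers close. It gives the time, the measured TCP pose, the force and the opening at its end, in the units of the state.
- get_state(): the state, without advancing time (a new reading comes with each control period).
- get_image(name): name is "scene" or "top" or "wrist"; returns a dict with "frame" (400x640x3 uint8, red, green, blue), "camera_matrix" (3x3 intrinsics, pixels), "k1" (the pictures are not rectified: a ray, as slopes to the right and down, at radius r is drawn at 1 + k1 r^2 times it, then the intrinsics apply), "rvec" (rotation vector, rad) and "tvec" (3), from world to camera coordinates, as OpenCV has them. Camera axes: x right, y down, z forward; pixel columns grow to the right and rows downward; lengths in m; the calibration is good to about 2 mm. A picture is of the moment at which its call begins. There is no depth.
- sign_off(): hands the job in, once; it reports no verdict.
The state is a dict: "clock": time; "qpos": joint angles; "qd": joint speeds; "effort": joint torques, N m; "position": TCP position; "ee_rot": TCP orientation; "contact_force": force on the tool from outside, world axes, zero at the start; "moment": the same for the moment, N m; "width": finger opening in m.
Only numpy, scipy, OpenCV 4.12 (cv2) and the standard library are available. Lean on these libraries where they do the work, as an engineer would, in place of code of your own. Each camera call takes 0.05 s, during which the arm holds its last target.

## Task

Three tool adapters stand in bayonet sockets on the bench; two are locked, but one has only been dropped in: it stands a little higher, with its flat grip square to its socket. Lock that one: press it down against its spring, turn it 60 degrees clockwise (seen from above), and let it rise into its notch so that it sits locked and upright, then let go.

Things in the scene. Friction and masses are not known exactly. Their poses are not given: they have to be found in the camera images.
- adapter_grip (a point): Centre of the loose adapter's grip, about 104 mm above the bench at the start. The grey upright grip is 44 mm long (x), 14 thick (y), 44 tall (z up), its ends alike; 22 mm below its centre it stands on a 42 mm round collar. Below: a 34 mm round shank, then a foot crossbar 72 x 12 x 8 mm in line with the grip, 64 mm below this point to its underside. Steel, 86 mm tall, about 0.3 kg.
- socket_lock (a point): Where the grip's centre must end: on the axis of the loose adapter's socket, 96 mm above the bench, 8 mm lower than at the start. x runs along the locked grip, 60 degrees clockwise from the slot; z up. The notch takes the crossbar within about 8 degrees of this; an end stop lies about 10 degrees beyond. Let go or raised there, the adapter rises into the notch and cannot turn back.
- socket: Socket of the loose adapter, fixed: 96 x 96 mm, 48 high, open-sided. Origin: centre of its underside; x along the slot. The 8 mm aluminium top plate has a 90 x 22 mm slot and a 44 mm square mouth; at the start the crossbar lies in the slot, with up to 5 mm of play. The two locked adapters look alike but are turned 60 degrees in their sockets, stand 8 mm lower, and are 180 mm or more away.
- spring_plate (a joint): Spring plate under the loose adapter's foot: m pressed down, 0 (start) to 0.022 (hard bottom). It pushes up with 6 N plus 300 N/m. The crossbar clears the plate, and can turn (clockwise only), once pressed 14 mm or more; 18 mm is a good depth. Locked, it reads about 0.008.
There are look-alikes about, which are no part of the job. What is shaped like the socket but purple is not meant.

How it is judged:
By the outcome, as a careful person would: the job done as asked, in the order asked, and still so for the second after the job is handed in, with the robot touching nothing.
It also fails if it takes over 32 s, if anything falls off the work surface, if the arm or the gripper's body presses on something with over 40 N, if the wrist force passes 120 N, or if a joint passes its speed limit or range.

## Working session

There is one attempt and no reset: what is moved stays moved. The work goes in short steps, Python scripts to look and compute and a shell command to move; the robot and the scene stay as the last step left them, time stands still between calls to the robot, and variables do not carry over. Pictures are saved under pics/ and viewed, and the job is handed in when it is done.

```bash
mkdir -p pics; ls; python3 - <<'E'
from rig import *
import cv2
s=get_state(); print({k:(s[k]) for k in ('clock','position','ee_rot','contact_force','width')})
for n in ('scene','top','wrist'):
    d=get_image(n); cv2.imwrite(f'pics/{n}0.png',d['frame'][:,:,::-1]); print(n,d['camera_matrix'],d['k1'],d['rvec'],d['tvec'])
E
```

```text
pics
{'clock': 0.0, 'position': array([0.22144892, 0.53009658, 0.24941815]), 'ee_rot': array([-2.85876688e-04,  1.96593102e-01,  9.80484709e-01, -8.98069757e-04]), 'contact_force': array([ 0.21578708, -0.10188515,  0.08399822]), 'width': 0.08537178574137655}
scene [[515.8781001    0.         324.11423625]
 [  0.         515.8781001  196.51159526]
 [  0.           0.           1.        ]] -0.16882706318927518 [ 1.07619313  2.57591655 -0.79819119] [ 0.25458825 -0.20942572  1.4593923 ]
top [[361.06024207   0.         317.77747608]
 [  0.         361.06024207 197.02693638]
 [  0.           0.           1.        ]] -0.031957298973133645 [ 2.189038   -2.13190204  0.15737701] [0.0035686  0.41834197 0.97004496]
wrist [[282.37150375   0.         318.95556582]
 [  0.         282.37150375 197.19230609]
 [  0.           0.           1.        ]] -0.03588275834867843 [-2.38676842 -1.58957798 -0.24984867] [-0.57349868 -0.03939248  0.38203476]
```

View pics/scene0.png

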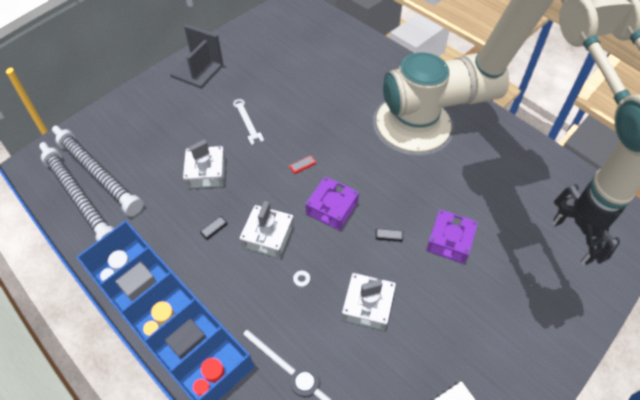

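View pics/top0.png

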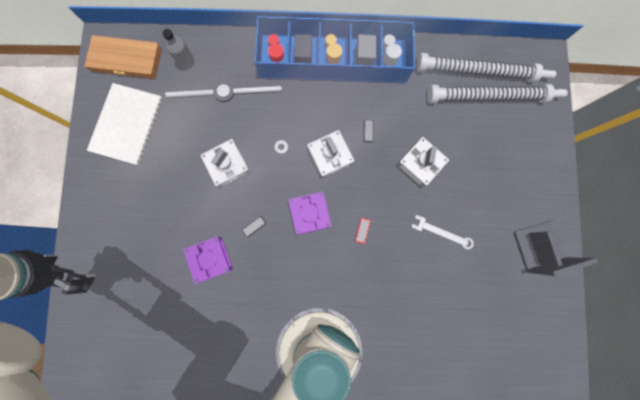

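View pics/wrist0.png

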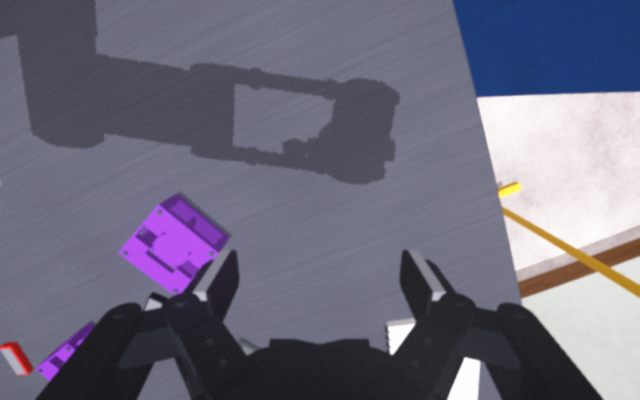

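The white-socket candidates in the top view are at (224,163), (330,153) and (425,161). The two purple ones are decoys. I'll enlarge the white ones to compare them.

```bash
python3 - <<'E'
import cv2,numpy as np
t=cv2.imread('pics/top0.png'); s=cv2.imread('pics/scene0.png')
def c(im,x,y,r=32): return cv2.resize(im[y-r:y+r,x-r:x+r],(260,260),interpolation=cv2.INTER_CUBIC)
a=np.hstack([c(t,224,163),c(t,330,153),c(t,425,161)])
b=np.hstack([c(s,369,298),c(s,267,228),c(s,204,163)])
cv2.imwrite('pics/crops.png',np.vstack([a,b]))
E
```

```text
(no output)
```

View pics/crops.png

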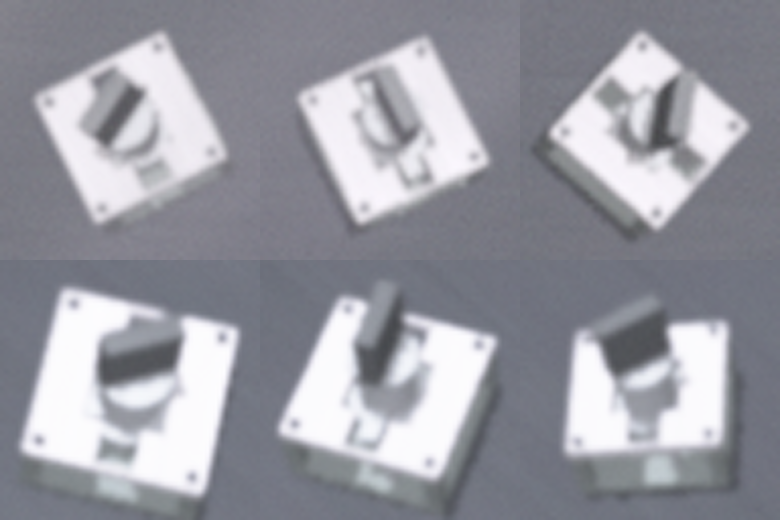

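The middle one, top (330,153) and scene (267,228), has its grip in line with the slot and the crossbar in it, so it is the loose one. The outer two have grips turned about 60° across their slots.

```bash
cat > h.py <<'E'
import cv2,numpy as np
from rig import *
def cast(d,uv,z):
    uv=np.asarray(uv,float).reshape(-1,1,2)
    n=cv2.undistortPoints(uv,d['camera_matrix'],np.array([d['k1'],0,0,0.])).reshape(-1,2)
    R=cv2.Rodrigues(np.asarray(d['rvec']))[0]; t=np.asarray(d['tvec']).ravel()
    C=-R.T@t; r=np.c_[n,np.ones(len(n))]@R
    return C+r*((z-C[2])/r[:,2])[:,None]
def proj(d,P):
    return cv2.projectPoints(np.asarray(P,float).reshape(-1,1,3),np.asarray(d['rvec']),np.asarray(d['tvec']),d['camera_matrix'],np.array([d['k1'],0,0,0.]))[0].reshape(-1,2)
def plate(d,near,thr=185,z=.048):
    f=d['frame']; m=((f.min(2)>thr)).astype(np.uint8)
    cs=cv2.findContours(m,cv2.RETR_EXTERNAL,cv2.CHAIN_APPROX_NONE)[0]
    c=[c for c in cs if cv2.contourArea(c)>200]
    c=min(c,key=lambda c:np.hypot(*(c.reshape(-1,2).mean(0)-near)))
    w=cast(d,c.reshape(-1,2),z)[:,:2]
    (cx,cy),sz,a=cv2.minAreaRect((w*1000).astype(np.float32))
    return np.array([cx,cy]),sz,a
E
python3 - <<'E'
from h import *
for n,p in(('top',(330,153)),('scene',(267,228))):
    d=get_image(n)
    for thr in(150,170,190): print(n,thr,*plate(d,p,thr))
d=get_image('top'); 
im=cv2.resize(d['frame'][120:186,297:363],(600,600),interpolation=cv2.INTER_CUBIC)
cv2.imwrite('pics/t1.png',im[:,:,::-1])
E
```

```text
top 150 [539.78411865 -16.53505707] (104.47347259521484, 101.93299102783203) 26.936063766479492
top 170 [539.78729248 -16.53590393] (101.77056121826172, 99.51387786865234) 27.00869369506836
top 190 [540.27441406 -16.20179749] (98.28120422363281, 97.0934829711914) 26.971187591552734
scene 150 [547.78277588 -12.48264313] (117.04893493652344, 102.54325103759766) 27.322994232177734
scene 170 [547.13989258 -12.98799896] (113.7113037109375, 100.69786834716797) 27.126924514770508
scene 190 [541.69134521 -15.79971313] (99.5978012084961, 98.4789810180664) 27.032941818237305
```

View pics/t1.png

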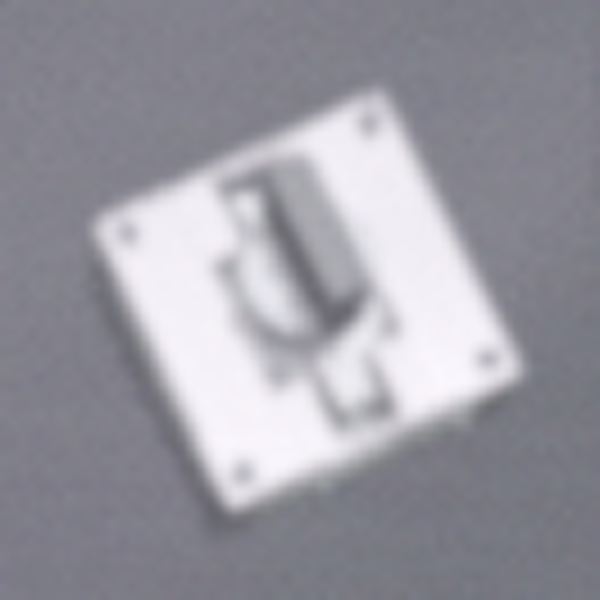

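```bash
cat >> h.py <<'E'
from scipy.spatial.transform import Rotation as Rn
def todo(x,y,z,th):
    s=get_state(); q=s['ee_rot']; R=Rn.from_quat([q[1],q[2],q[3],q[0]])
    c,sn=np.cos(np.radians(th)),np.sin(np.radians(th))
    T=np.array([[c,sn,0],[sn,-c,0],[0,0,-1]])
    print('shift mm',np.round(R.inv().apply(np.array([x,y,z])-s['position'])*1000,1),'rotvec deg',np.round(np.degrees((R.inv()*Rn.from_matrix(T)).as_rotvec()),2),'clock',s['clock'])
E
python3 - <<'E'
from h import *
d=get_image('top')
print(cast(d,[[331.98,146.18],[322,141],[337,166]],.126)[0], cast(d,[[324.5,141],[336.6,166.2]],.048))
todo(.54,-.016,.2,207)
E
```

```text
[ 0.53615491 -0.016795    0.126     ] [[ 5.72009101e-01  2.87443520e-04  4.80000000e-02]
 [ 5.01907648e-01 -3.44701262e-02  4.80000000e-02]]
shift mm [-504.4 -381.5   50.2] rotvec deg [-2.000e-02 -1.000e-02 -4.968e+01] clock 0.35
```

```bash
python3 -m jog '[-50,-38,5,0,0,-5,-100,-76,10,0,0,-10,-150,-114,15,0,0,-15,-200,-152,20,0,0,-20,-250,-190,25,0,0,-25,-300,-228,30,0,0,-30,-350,-266,35,0,0,-35,-400,-304,40,0,0,-40,-450,-342,45,0,0,-45,-504,-381,50,0,0,-49.7]' 0; python3 - <<'E'
from h import *
print(get_state()['qpos']); todo(.54,-.016,.2,207)
E
```

```text
clock: 1.6
position: [0.5361, -0.0097, 0.201]
ee_rot: [0.0, -0.235, 0.972, 0.0]
contact_force: [0.2, 1.1, 0.7]
width: 0.0856
[-1.48273460e-01  2.50574104e-01  1.66808347e+00  5.60903245e-04
  1.22225795e+00 -2.19310517e+00]
shift mm [-0.6 -7.4  1. ] rotvec deg [0.   0.05 0.15] clock 1.6
```

```bash
python3 - <<'E'
from h import *
d=get_image('wrist');cv2.imwrite('pics/w2.png',d['frame'][:,:,::-1])
todo(.54,-.016,.2,207)
d=get_image('wrist');print(d['rvec'],d['tvec']);cv2.imwrite('pics/w3.png',d['frame'][:,:,::-1])
todo(.54,-.016,.2,207)
E
```

```text
shift mm [0.5 1.5 0.3] rotvec deg [-0.53  0.09  0.08] clock 1.65
[-1.53433425 -2.51119091 -0.39362005] [ 0.26272208 -0.47405109  0.18402603]
shift mm [ 0.1 -3.   0.4] rotvec deg [-0.22  0.06 -0.26] clock 1.7
```

View pics/w3.png

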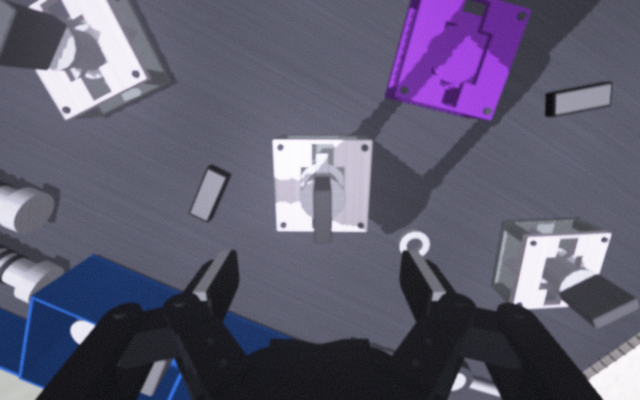

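Wrist view: the loose grip (322,210) stands upright in the picture, centred between the jaws. Enlarging it to measure.

```bash
python3 - <<'E'
from h import *
d=get_image('wrist');f=d['frame']; cv2.imwrite('pics/w4.png',cv2.resize(f[125:255,262:382],(552,598),interpolation=cv2.INTER_CUBIC)[:,:,::-1])
import pickle; pickle.dump(d,open('w4.pkl','wb'))
for t in (150,170,190): print(*plate(d,(322,185),t))
R=cv2.Rodrigues(d['rvec'])[0]; print('cam',-R.T@d['tvec'])
todo(.54,-.016,.2,207)
E
```

```text
[538.66906738 -15.74953461] (98.70652770996094, 98.13817596435547) 27.094505310058594
[539.17108154 -15.86724854] (98.06547546386719, 96.47799682617188) 27.200929641723633
[539.25256348 -15.54837036] (96.84130096435547, 96.09785461425781) 27.133182525634766
cam [ 0.46610737 -0.04875133  0.32496941]
shift mm [-0.5 -6.4  0.4] rotvec deg [-0.01 -0.01 -0.25] clock 1.75
```

View pics/w4.png

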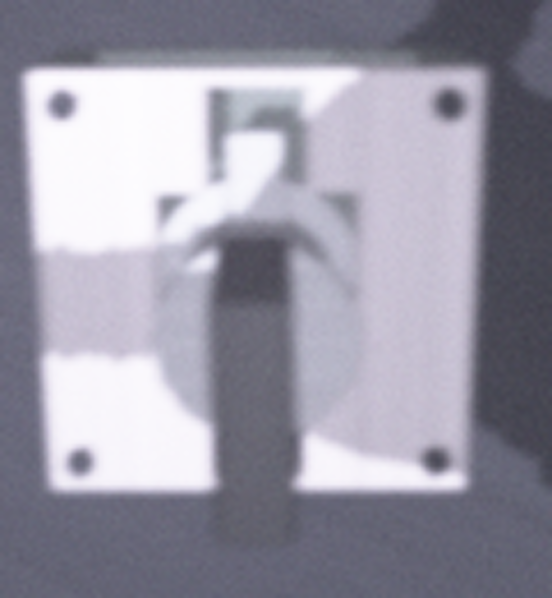

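```bash
python3 - <<'E'
from h import *
import pickle
d=pickle.load(open('w4.pkl','rb'))
c=np.array([[254,422],[212,302],[293,302],[213,545],[298,545]])/4.6+[262,125]
print(np.round(cast(d,c,.126)*1000,1))
s=get_state(); print(s['position'],s['qd'])
todo(.539,-.016,.13,207);todo(.539,-.016,.105,207)
E
```

```text
[[539.1 -14.3 126. ]
 [523.6 -29.6 126. ]
 [517.8 -18.  126. ]
 [562.4 -10.5 126. ]
 [555.9   2.5 126. ]]
[ 0.53664457 -0.01052157  0.20035671] [ 0.05396859 -0.03066367  0.04302302  0.02622678  0.02951176  0.01787882]
shift mm [ 0.3 -5.9 70.4] rotvec deg [-0.01 -0.01 -0.25] clock 1.75
shift mm [ 0.3 -5.9 95.4] rotvec deg [-0.01 -0.01 -0.25] clock 1.75
```

```bash
python3 -m jog '[0,0,10,0,0,0,0,0,25,0,0,0,0,0,40,0,0,0,0,0,40,0,0,0,0,0,40,0,0,0]'; python3 - <<'E'
from h import *
print(get_state()['position'],get_state()['qd'])
todo(.5393,-.0152,.105,207)
E
```

```text
clock: 2.38
position: [0.5354, -0.0074, 0.161]
ee_rot: [0.0, -0.234, 0.972, 0.0]
contact_force: [0.0, -0.1, 0.5]
width: 0.0858
[ 0.53536559 -0.00739479  0.16097945] [-0.00384374 -0.00633234 -0.01262503 -0.00054719  0.00109459  0.00138223]
shift mm [ 0.1 -8.7 56. ] rotvec deg [-0.    0.01  0.06] clock 2.375
```

```bash
python3 -m jog '[0,-4,3,0,0,0,0,-8.7,8,0,0,0,0,-8.7,20,0,0,0,0,-8.7,30,0,0,0,0,-8.7,40,0,0,0,0,-8.7,48,0,0,0,0,-8.7,54,0,0,0,0,-8.7,55,0,0,0,0,-8.7,55,0,0,0]'; python3 - <<'E'
from h import *
todo(.5393,-.0152,.105,207)
for n in('wrist','scene'):
  d=get_image(n);f=d['frame'] 
  if n=='scene': f=cv2.resize(f[140:300,180:380],(800,600)[:2])
  cv2.imwrite(f'pics/{n}5.png',f[:,:,::-1])
E
```

```text
clock: 3.5
position: [0.5394, -0.0155, 0.1061]
ee_rot: [0.0, -0.234, 0.972, -0.0]
contact_force: [0.5, 0.1, -0.3]
width: 0.0855
shift mm [-0.   0.4  1.1] rotvec deg [-0.01  0.02  0.02] clock 3.5
```

View pics/wrist5.png

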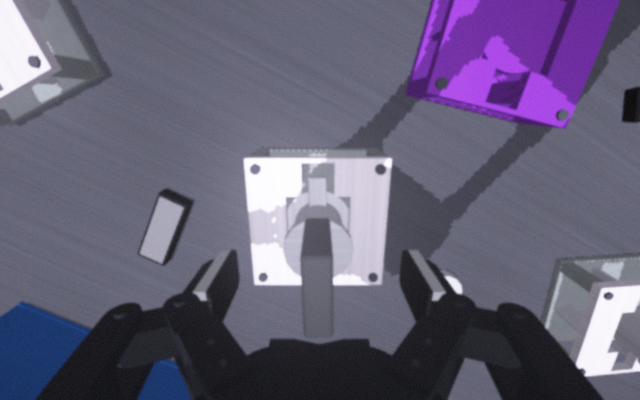

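View pics/scene5.png

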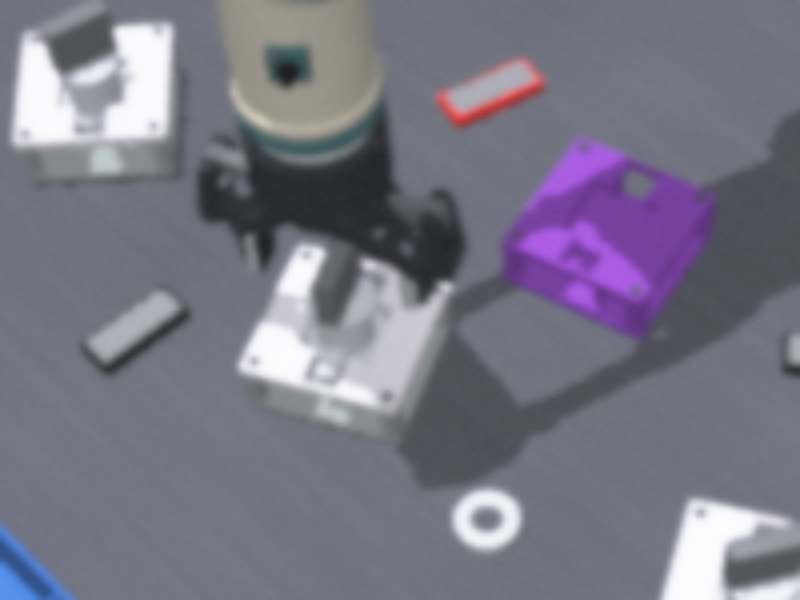

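The grip at (318,290) is centred between the pads at (230,270) and (410,270). Closing.

```bash
python3 -m jog '[0,0,0,0,0,0,0,0,0,0,0,0,0,0,0,0,0,0,0,0,0,0,0,0,0,0,0,0,0,0,0,0,0,0,0,0,0,0,0,0,0,0]' 1 80; python3 - <<'E'
from h import *
s=get_state();print(s['width'],s['contact_force'],s['moment'],s['qd'].round(3))
d=get_image('wrist');f=d['frame'];cv2.imwrite(f'pics/w6.png',f[:,:,::-1])
E
```

```text
clock: 4.47
position: [0.5393, -0.0155, 0.1061]
ee_rot: [0.0, -0.234, 0.972, 0.0]
contact_force: [-0.5, 0.5, 1.2]
width: 0.0132
0.013170976585448229 [-0.5292197   0.45521191  1.18500114] [0.16329498 0.05673652 0.0100333 ] [-0.    -0.001  0.001 -0.001  0.001  0.   ]
```

View pics/w6.png

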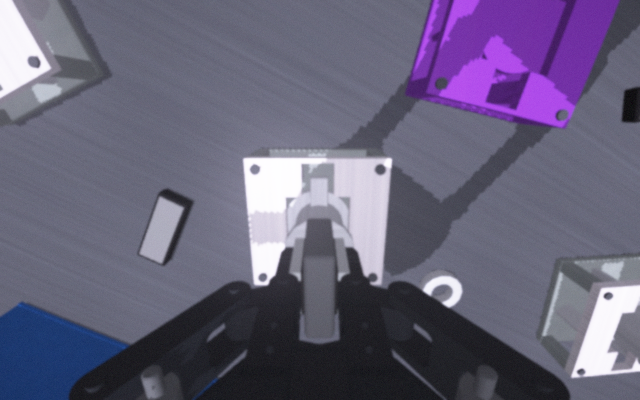

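Width is 13 mm and the grip sits between the pads. Pressing down 18 mm.

```bash
python3 -m jog '[0,0,3,0,0,0,0,0,6,0,0,0,0,0,9,0,0,0,0,0,12,0,0,0,0,0,15,0,0,0,0,0,17,0,0,0,0,0,18,0,0,0,0,0,18,0,0,0,0,0,18,0,0,0]'; python3 - <<'E'
from h import *
s=get_state();print(s['position'],s['width'],s['contact_force'],s['moment'])
d=get_image('wrist');f=d['frame'];cv2.imwrite(f'pics/w7.png',f[:,:,::-1])
E
```

```text
clock: 5.65
position: [0.5393, -0.0155, 0.0885]
ee_rot: [0.0, -0.234, 0.972, 0.0]
contact_force: [-1.7, 1.4, 7.9]
width: 0.0133
[ 0.53932097 -0.01545821  0.08853144] 0.01326874831153855 [-1.67092516  1.35927376  7.94173322] [0.23627563 0.3692674  0.05495548]
```

View pics/w7.png

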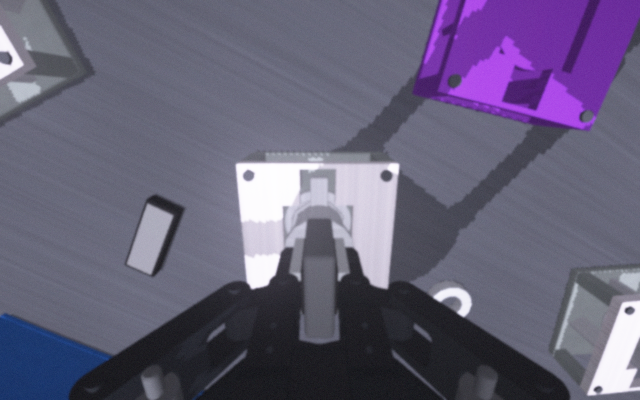

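```bash
python3 -m jog '[0,0,1,0,0,2,0,0,1,0,0,6,0,0,1,0,0,11,0,0,1,0,0,16,0,0,1,0,0,21,0,0,1,0,0,26,0,0,1,0,0,30,0,0,1,0,0,30,0,0,1,0,0,30]'; python3 - <<'E'
from h import *
s=get_state();print(s['position'],s['width'],s['contact_force'],s['moment'])
todo(.5393,-.0155,.087,147)
d=get_image('wrist');f=d['frame'];cv2.imwrite(f'pics/w8.png',f[:,:,::-1])
E
```

```text
clock: 6.82
position: [0.5402, -0.0158, 0.0878]
ee_rot: [0.001, 0.026, 1.0, -0.0]
contact_force: [-0.0, 0.2, 7.9]
width: 0.0131
[ 0.54023687 -0.01581481  0.08783888] 0.013094645604016452 [-0.03596039  0.16987801  7.85631469] [ 0.11150945  0.1859388  -0.07961174]
shift mm [1.  0.3 0.8] rotvec deg [2.000e-02 1.500e-01 3.001e+01] clock 6.825
```

View pics/w8.png

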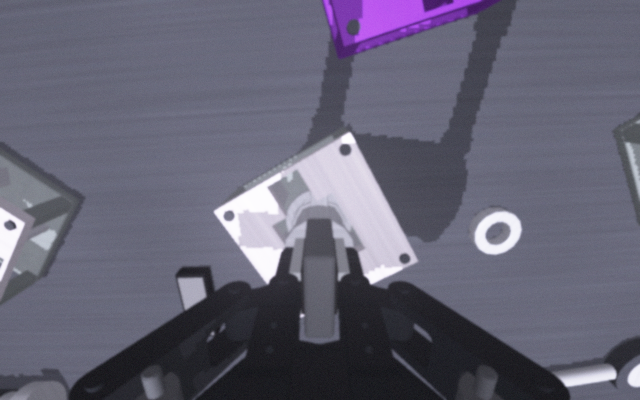

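The grip has followed the turn and its slot at (290,185) is now empty. Turning the remaining 30°.

```bash
python3 -m jog '[0,0,0,0,0,2,0,0,0,0,0,6,0,0,0,0,0,11,0,0,0,0,0,16,0,0,0,0,0,21,0,0,0,0,0,26,0,0,0,0,0,30,0,0,0,0,0,30,0,0,0,0,0,30]'; python3 - <<'E'
from h import *
s=get_state();print(s['position'],s['width'],s['contact_force'],s['moment'])
todo(.5393,-.0155,.087,147)
d=get_image('wrist');f=d['frame'];cv2.imwrite(f'pics/w9.png',f[:,:,::-1])
for t in (150,170,190): print(*plate(d,(322,200),t))
E
```

```text
clock: 8.0
position: [0.5406, -0.0159, 0.088]
ee_rot: [0.002, 0.284, 0.959, 0.0]
contact_force: [-1.0, 0.5, 8.6]
width: 0.0134
[ 0.54057515 -0.01590605  0.08795834] 0.013420401530350694 [-0.95562553  0.53385718  8.56964465] [ 0.12447967  0.10579461 -0.10288577]
shift mm [ 1.3 -0.4  1. ] rotvec deg [0.07 0.18 0.01] clock 8.0
[539.99639893 -16.31487274] (97.96128845214844, 98.46366882324219) 26.908878326416016
[539.97601318 -16.38471222] (97.71234130859375, 97.84342956542969) 26.945234298706055
[539.94360352 -16.34604645] (97.22933959960938, 97.43305206298828) 26.942846298217773
```

View pics/w9.png

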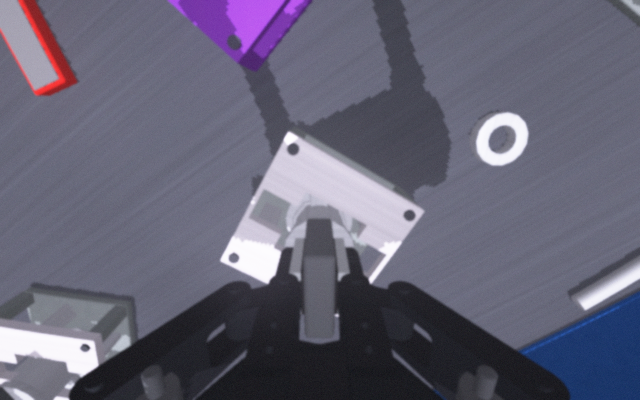

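```bash
python3 -m jog '[0,0,-2,0,0,0,0,0,-4,0,0,0,0,0,-6,0,0,0,0,0,-8,0,0,0,0,0,-10,0,0,0,0,0,-10,0,0,0,0,0,-10,0,0,0]'; python3 - <<'E'
from h import *
s=get_state();print(s['position'],s['width'],s['contact_force'],s['moment'])
E
```

```text
clock: 8.93
position: [0.5406, -0.0159, 0.0976]
ee_rot: [0.002, 0.284, 0.959, 0.0]
contact_force: [0.1, 1.0, 5.0]
width: 0.0132
[ 0.54056634 -0.0158962   0.09757359] 0.013161134873769463 [0.14103562 1.01647995 4.98975191] [ 0.07183857 -0.07630417 -0.04915337]
```

```bash
python3 -m jog '[0,0,-0.7,0,0,0,0,0,-1.2,0,0,0,0,0,-1.2,0,0,0]'; python3 -c "
from h import *
s=get_state();print(s['position'],s['contact_force'],s['moment'])"
```

```text
clock: 9.3
position: [0.5405, -0.0159, 0.098]
ee_rot: [0.001, 0.284, 0.959, 0.0]
contact_force: [4.4, -0.6, -2.1]
width: 0.0133
[ 0.54050915 -0.01589078  0.09801425] [ 4.42062543 -0.64000136 -2.13246443] [-0.0580121  -0.6525189  -0.07090701]
```

The notch now holds the adapter down: the force reversed at TCP z of about 98 mm. That matches the expected 8 mm drop. Releasing.

```bash
python3 -m jog '[0,0,0,0,0,0,0,0,0,0,0,0,0,0,0,0,0,0,0,0,0,0,0,0,0,0,0,0,0,0,0,0,0,0,0,0,0,0,0,0,0,0,0,0,0,0,0,0]' 0; python3 -m jog '[0,0,-5,0,0,0,0,0,-15,0,0,0,0,0,-30,0,0,0,0,0,-50,0,0,0,0,0,-75,0,0,0,0,0,-100,0,0,0,0,0,-110,0,0,0,0,0,-110,0,0,0,0,0,-110,0,0,0]'; python3 - <<'E'
from h import *
import pickle
for n in('wrist','top','scene'):
  d=get_image(n);f=d['frame'];pickle.dump(d,open(n+'10.pkl','wb'))
  if n=='scene': f=cv2.resize(f[170:290,200:360],(800,600))
  cv2.imwrite(f'pics/{n}10.png',f[:,:,::-1])
d=pickle.load(open('wrist10.pkl','rb'))
P=proj(d,[[.54,-.0162,.118]])[0];print(P)
x,y=P.astype(int)
cv2.imwrite('pics/w10c.png',cv2.resize(d['frame'][y-75:y+75,x-75:x+75],(600,600),interpolation=cv2.INTER_CUBIC)[:,:,::-1]);print(x,y)
E
```

```text
clock: 10.3
position: [0.5392, -0.0156, 0.0982]
ee_rot: [-0.0, 0.284, 0.959, 0.0]
contact_force: [0.5, -0.5, -0.4]
width: 0.0852
clock: 11.42
position: [0.5386, -0.0154, 0.2073]
ee_rot: [-0.001, 0.284, 0.959, -0.0]
contact_force: [-1.0, 0.5, 0.1]
width: 0.0857
[320.15029112 211.93785593]
320 211
```

View pics/w10c.png

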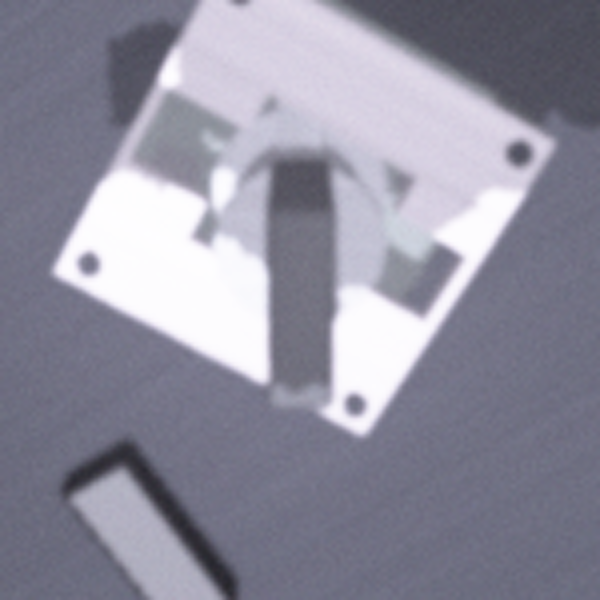

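View pics/scene10.png

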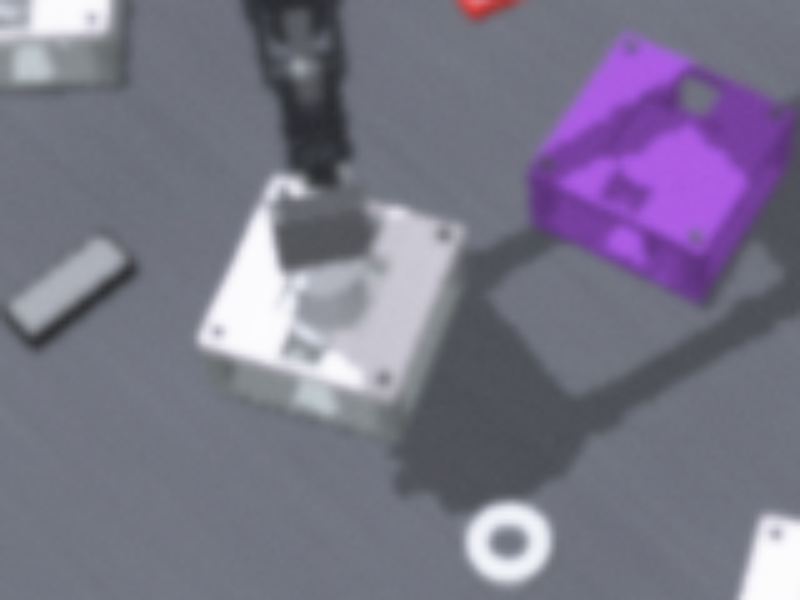

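The released grip stands at about (320,215) in the wrist view, square to the jaws and 60° across its slot. Now checking its pose in numbers.

```bash
python3 - <<'E'
from h import *
import pickle
d=pickle.load(open('wrist10.pkl','rb'))
c=np.array([[268,210],[332,210],[270,388],[330,388]])/4+[320-75,211-75]
for z in(.118,.126):
    P=cast(d,c,z)[:,:2]*1000; v=P[2:].mean(0)-P[:2].mean(0)
    print(z,P.mean(0).round(1),'len',np.hypot(*v).round(1),'ang',np.degrees(np.arctan2(v[1],v[0])).round(1),'wid',np.hypot(*(P[1]-P[0])).round(1),np.hypot(*(P[3]-P[2])).round(1))
dt=pickle.load(open('top10.pkl','rb'));print(proj(dt,[[.54,-.016,.118]]),proj(d,[[.54,-.016,.118]]))
print(get_state()['clock'])
E
```

```text
0.118 [539.5 -16. ] len 38.5 ang -32.9 wid 12.6 12.5
0.126 [536.9 -14.4] len 37.1 ang -32.9 wid 12.2 12.0
[[331.52657949 145.55372527]] [[320.3573216  211.81238591]]
11.575
```

```bash
python3 -c "
from rig import *
print(get_state()['contact_force']); print(sign_off())"
```

```text
[-0.72940348  0.09118052  0.18101268]
the job is handed in; nothing more can be done
None
```

The loose adapter, the middle white socket at about (0.540, −0.016), is locked in its notch and released, and I handed the job in at about 11.6 s. I gripped it with 80 N, pressed it down about 18 mm, turned it 60° clockwise, let it rise 10 mm into the notch, let go and moved clear.

- **Notch:** raising the gripper 1 mm more moved the arm under half a millimetre. The vertical force reversed from +5 N to −2 N, so the notch was holding the adapter down, at the expected 8 mm drop.
- **Position:** after release, the wrist view put the top of the grip at (539.5, −16.0) mm, within about 0.5 mm of the socket axis.
- **Angle:** the grip lies at −32.9°, against −33° wanted.
- **Force:** the readings stayed under 10 N at every check, and near 0 at hand-in.

One measurement disagreed. The grip's top face measured 38.5 × 12.5 mm instead of 44 × 14 mm, because I left out its bright end strip and the edges were blurred. I therefore judged the height from the force reversal and the arm's position, not from the picture. The top view was not used as a final check.

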